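Lock the setup card and hold the spring clip open over its edge

ROBOT

A 7-joint arm with a two-finger parallel gripper is mounted at the origin on a cart in front of the work surface, level with it; the furniture and walls round the work are solid. World frame = base frame: x ahead of the robot, y to its left, z up, the work surface at z = 0. Lengths are in m, angles in rad, forces in N, time in s.
With the tool pointing down it reaches from about 0.425 to 0.95 m from the base axis. Payload 4.7 kg.
Tool frame: the origin (TCP) lies midway between the tips of the shut fingers; the grasp point (between the pads) lies 19 mm behind it (manip.hold_point_z is the z of the grasp point in the tool frame, in m); z points along the fingers, y is the line along which they close (so a half turn about z gives the same grasp; the last joint's range is limited). The gripper opens to 87 mm and grips with 3 to 60 N. Pads are 19 mm wide; open, the fingers measure 117 mm over their backs; the gripper's body (75 mm by 190 mm) begins 51 mm behind the grasp point.
Start: joints at [1.249, 0.469, -0.049, 1.532, 0.024, 1.141, -0.082], TCP at [0.195, -0.646, 0.223] pointing down, gripper open.
Joint ranges: [-2.59, 2.59], [-0.33, 1.99], [-1.39, 1.29], [0.1, 2.45], [-1.04, 4.18], [0.21, 1.99], [-2.66, 2.66]. Speed limits (rad/s): [2.57, 2.57, 3.14, 3.14, 3.14, 3.14, 3.14].

INTERFACE

Orientations are given as [roll, pitch, yaw] about the fixed x, y, z axes, in that order (R = Rz(yaw) Ry(pitch) Rx(roll)).
In Python, from bench import manip gives the robot as it stands. The module is installed in compiled form; this text tells all that it offers.
- The arm moves only by the tool send_rows, never from a script. Its argument "commands" is a list of rows, each a list of 3 entries, a list of its own where there are three numbers: the shift along the world's x, y, z in m, then the turn about the world's z in rad, then the opening, from 0 (shut) to 1 (fully open). In form: [[[dx, dy, dz], roll, grip], ...]. A call has 1 to 5 rows; each row is the pose to reach, as a shift and turn from the pose commanded when the call began; what a row does not reach only later rows make up. A row lasts 1/12 s, in which the tool goes at most 41.7 mm and 7.16 degrees, less where a joint would pass 70% of its speed; a pose out of reach is approached as far as the arm can. A call with a gripper value outside its range is refused whole. The fingers move at their own pace and stop on an object; "grip_force" is the grip in N (left out, the last holds). Time passes only in rows, so rows that repeat a pose let the fingers close. It gives the time, the measured TCP pose, the force, the opening and the grip force at its end, in the units of the state.
- manip.get_state(): the state, without advancing time (a new reading comes with each control period).
- manip.read_camera(name): name is "side" or "top"; returns (picture, depth): 400x640x3 uint8, red, green, blue; 400x640 float32, m along the optical axis (not along the pixel's ray), 0 where there is no reading.
- manip.calibration(name): a dict with "fov_y" (degrees; the focal length in pixels is half the picture's height over the tangent of half this angle, whatever the lens; pixels are square), "cx", "cy" (the principal point, pixels), "k1" (the pictures are not rectified: a ray, as slopes to the right and down, at radius r is drawn at 1 + k1 r^2 times it, then the intrinsics apply), "view" (4x4, takes a point from world to camera coordinates). Camera axes: x right, y up, looking along -z (the intrinsics and any distortion apply to the point x, -y, -z); pixel columns grow to the right and rows downward; lengths in m; the calibration is good to about 2 mm. A picture is of the moment at which its call begins. calibration takes no time and is no camera call.
- manip.finish_job(): hands the job in; it is judged then, once.
The state is a dict: "time_s": time; "joint_pos": joint angles; "joint_velocities": joint speeds; "joint_torque": joint torques, N m; "ee_pos": TCP position; "tcp_rot": TCP orientation; "contact_force": force on the tool from outside, world axes, zero at the start; "ft_torque": the same for the moment, N m; "opening": opening from 0.0 (shut) to 1.0 (fully open); "grasp_force": force on a finger pad.
Only numpy, scipy, OpenCV 4.12 (cv2) and the standard library are available. Lean on these libraries where they do the work, as an engineer would, in place of code of your own. Each camera call takes 0.05 s, during which the arm holds its last target. There are 200 camera calls.

TASK

Press the yellow cover of the card stand down until its catch clicks and keeps it shut over the foot of the white card. Then take the orange-handled spring clip off its rack by squeezing its handles, and hold it upright and gaping wide around the middle of the card's top edge, one jaw on each side and the edge well between them, without touching the card. Finish while still holding it like that, ready for a drawing to be slipped in; leave the tools and parts lying around alone.

Things in the scene. Friction and masses are not known exactly. Their poses are not given: they have to be found in the camera images.
- stand: blue card stand, fixed to the bench, base plate 90x210x12 mm (x, y, z), origin at the centre of its underside, z up. Two aluminium rails along its y axis, 34 mm high over the bench, hold the card upright in a slot; the yellow cover is towards its -y end
- cover (a joint): hinge of the yellow cover (rad): 0 shut, 0.6 sprung open; it springs open unless caught. Hinge line along the stand's x at y -22, z 34 mm in the stand frame; the free end points to -y and rises. Pressing its black pad takes 6 to 12 N until the catch snaps over its end (stop at -0.04); once caught it stays below 0.06 by itself
- cover_pad (a point): centre of the top face of the cover's black press pad (26x22 mm). When shut it lies at (0, -70, 44) mm in the stand frame; when open it is about 15 mm closer to the card and 25 mm higher, and tilted
- card: white card of stiff board with a green band near its top, loose in the stand's slot (0.5 mm play on each side, so it may lean a few degrees), 4 mm thick along its x axis, 110 mm long along y, 93 mm high, with a low tongue 17 mm high towards its -y end. Origin on its underside, 12 mm over the bench, below the middle of the stand; x is the face normal
- card_edge (a point): middle of the card's top edge, 105 mm over the bench; axes as the card: x face normal, y along the edge, z up
- rack: grey fixed rack, base 70x80x10 mm (x, y, z), with an upright aluminium fin 6 mm thick (x), 60 mm long (y), its top 32 mm over the bench; origin at the centre of its underside
- clip: upright spring clip, 0.11 kg, black jaws shut on the fin, orange handles up. Origin on the pivot, 52 mm over the bench at the start; z up, x the squeezing direction, y the pivot axis. Handles 24 mm wide (y), from 10 to 46 mm above the pivot, 60 mm over their outer top ends; fully squeezed (about 7 N) they are parallel, 30 mm outside. Gripped with the tips over 10 mm above the pivot it may tilt
- jaw_a (a joint): angle of the clip's +x half (rad): 0 with the jaws closed on the 6 mm fin, 0.33 fully squeezed, where the jaw tips are about 32 mm apart. A spring shuts it
- jaw_b (a joint): the same for the clip's -x half; both halves are geared together
- clip_tip (a point): point midway between the jaw tips when the clip is open, 39 mm below the pivot; axes as the clip. When open, the mouth has about 20 mm of free depth above this point. Squeezing pushes the clip some mm lower in the fingers
- nozzle_nut: pale brass hexagonal nozzle nut, 30x34x29 mm: a bystander, to be left alone; origin under its middle
- driver_blue: blue screwdriver lying flat, 24x169x24 mm: a bystander, to be left alone; origin under its middle
- cut_gear_2: small grey gear blank lying flat, 53x52x10 mm: a bystander, to be left alone; origin under its middle
- marker_2: red marker pen lying flat, 15x131x15 mm: a bystander, to be left alone; origin under its middle
Mind the look-alikes: they are no part of the job. Leave any blue or purple look-alike of the clip alone.

How it is judged:
On the way, in this order (a step that is already met when the one before it is completed fails the run):
1. the cover is caught shut with the robot off it, the card seated (value of joint cover below 0.06 rad and contact force between each of the fingers, the arm and cover below 0.3 N and z of card in the frame of stand between 0.01 and 0.015 m and angle between card's own z axis and vertical below 0.12 rad), for 0.3 s.
2. the clip is squeezed open in the fingers and off its rack (value of joint jaw_a above 0.2 rad and contact force between the fingers and clip above 2 N and contact force between clip and rack below 0.1 N and distance of clip from where it was at the start of the episode above 0.03 m), for 0.2 s.
At the end, for the whole second after the job is handed in: Cover caught (<0.06 rad), card seated; clip held by the fingers, still, upright and square to the card (0.2 rad), both halves >0.24 rad open, touching neither card nor stand; mouth centred on the card within 11 mm and on the edge's middle within 30 mm, jaw tips 6 to 35 mm below the edge (value of joint cover below 0.06 rad and z of card in the frame of stand between 0.01 and 0.015 m and angle between card's own z axis and vertical below 0.12 rad and value of joint each of jaw_a, jaw_b above 0.24 rad and contact force between the fingers and clip above 2 N and contact force between each of clip, the arm, the fingers and card below 0.2 N and contact force between clip and stand below 0.2 N and x of clip_tip in the frame of card_edge between -0.011 and 0.011 m and y of clip_tip in the frame of card_edge between -0.03 and 0.03 m and z of clip_tip in the frame of card_edge between -0.035 and -0.006 m and angle between the x axis of clip and the x axis of card, either way round below 0.2 rad and angle between clip's own z axis and vertical below 0.2 rad and linear speed of clip below 0.02 m/s); the arm keeps its last pose, push and grip.
It fails at once if the nozzle nut is shoved more than 30 mm (distance of nozzle_nut from where it was at the start of the episode above 0.03 m).
It fails at once if the blue screwdriver is shoved more than 30 mm (distance of driver_blue from where it was at the start of the episode above 0.03 m).
It fails at once if the small gear is shoved more than 30 mm (distance of cut_gear_2 from where it was at the start of the episode above 0.03 m).
It fails at once if the red marker is shoved more than 30 mm (distance of marker_2 from where it was at the start of the episode above 0.03 m).
It also fails if it takes over 51 s, if anything falls off the work surface, if the arm or the gripper's body presses on something with over 40 N, if the wrist force passes 120 N, or if a joint passes its speed limit or range.

## Working session

There is one attempt and no reset: what is moved stays moved. The work goes in short steps, Python scripts to look and compute and a tool call to move; the robot and the scene stay as the last step left them, time stands still between calls to the robot, and variables do not carry over. Pictures are saved under pics/ and viewed, at most 10 in all, crops included, and the job is handed in when it is done.

Besides the shell and the picture viewer there is one more tool, called in YAML: its name, and indented under it one key for each argument. send_rows: Moves the arm, as the interface text tells. Its arguments: {"type":"object","properties":{"commands":{"type":"array","items":{"type":"array"}},"grip_force":{"type":"number"}},"required":["commands"]}

```bash
mkdir -p pics
cat > h.py <<'E'
from bench import manip
import numpy as np, cv2
def cap(n):
    p,d=manip.read_camera(n); np.savez('%s.npz'%n,p=p,d=d); return p,d
def world(n,d):
    c=manip.calibration(n); f=200/np.tan(np.radians(c['fov_y'])/2)
    v,u=np.mgrid[0:400,0:640].astype(float)
    K=np.array([[f,0,c['cx']],[0,f,c['cy']],[0,0,1]])
    q=np.stack([u.ravel(),v.ravel()],-1)[:,None]
    s=cv2.undistortPoints(q,K,np.array([c['k1'],0,0,0,0.]))[:,0].reshape(400,640,2)
    P=np.stack([s[...,0]*d,-s[...,1]*d,-d,np.ones_like(d)],-1)
    W=P@np.linalg.inv(np.array(c['view'])).T
    W[d==0]=np.nan
    return W[...,:3]
def save(p,n,box=None,s=1):
    if box: p=p[box[1]:box[3],box[0]:box[2]]
    p=cv2.resize(p,None,fx=s,fy=s,interpolation=cv2.INTER_CUBIC)
    cv2.imwrite('pics/'+n,p[...,::-1])
E
python3 - <<'E'
from h import *
for n in('top','side'):
    p,d=cap(n); save(p,n+'1.png'); print(n,manip.calibration(n))
print(manip.get_state())
E
```

```text
top {'fov_y': 42.59522247064662, 'cx': 313.84676825067294, 'cy': 195.26382237480476, 'k1': -0.14954192843727682, 'view': array([[-0.01607994, -0.99985997,  0.0046343 , -0.1165632 ],
       [ 0.99755849, -0.01572756,  0.06804198, -0.57020141],
       [-0.06795956,  0.0057171 ,  0.9976717 , -1.42770669],
       [ 0.        ,  0.        ,  0.        ,  1.        ]])}
side {'fov_y': 48.114747745103166, 'cx': 312.7919757573179, 'cy': 197.21502895589003, 'k1': -0.0450801176772461, 'view': array([[-0.86866602, -0.49535543,  0.00650778,  0.45103648],
       [ 0.20560867, -0.34854599,  0.91446201, -0.24294946],
       [-0.45071546,  0.79570012,  0.40461943, -0.8301637 ],
       [ 0.        ,  0.        ,  0.        ,  1.        ]])}
{'time_s': 0.1, 'joint_pos': array([ 1.2490935 ,  0.4693764 , -0.04858883,  1.53357038,  0.02408979,
        1.14098113, -0.08233364]), 'joint_velocities': array([ 0.00146905, -0.0011875 , -0.0002037 , -0.003261  ,  0.00127051,
       -0.0002418 , -0.00026542]), 'joint_torque': array([ 6.50425809e-04, -5.09171963e+01, -8.12849030e-02, -2.36828935e+01,
       -6.14527892e-02,  3.45174596e-02,  6.54616269e-05]), 'ee_pos': array([ 0.19468856, -0.64575707,  0.22159555]), 'tcp_rot': array([-3.13984327e+00,  5.34329485e-05,  2.92788433e-01]), 'contact_force': array([ 1.02474992, -0.47676184, -0.8298275 ]), 'ft_torque': array([ 0.016364  , -0.00268253, -0.01774786]), 'grasp_force': 0.0, 'opening': 0.9994344561561552}
```

View pics/top1.png

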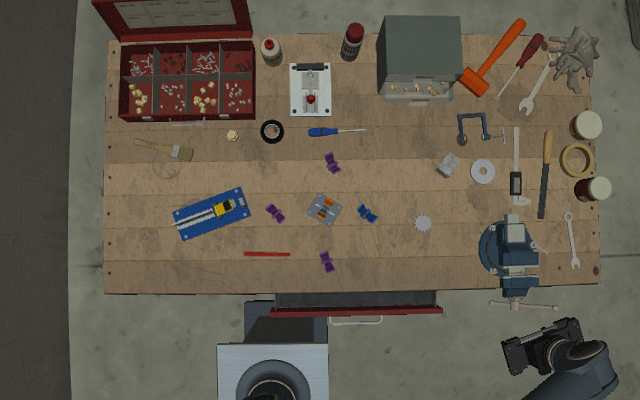

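View pics/side1.png

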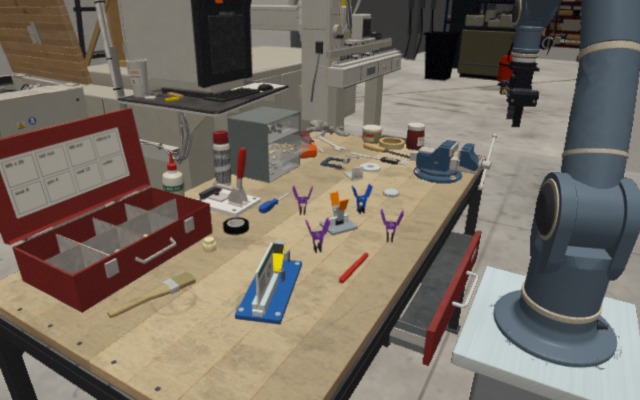

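Top view: the stand is at (211,213), with its yellow cover at (226,206). Clip candidates: orange (324,208) on its grey rack, purple (276,213), (333,162) and (327,262), blue (367,213). I choose the orange one and check it in a crop.

Run:
```python
from h import *
z=np.load('top.npz');p,d=z['p'],z['d'];W=world('top',d)
a=cv2.resize(p[180:250,165:395],None,fx=3.4,fy=3.4,interpolation=cv2.INTER_CUBIC)
zs=np.load('side.npz')
b=cv2.resize(zs['p'][180:325,230:405],None,fx=2.1,fy=2.1,interpolation=cv2.INTER_CUBIC)
o=np.zeros((a.shape[0]+b.shape[0],max(a.shape[1],b.shape[1]),3),np.uint8);o[:a.shape[0],:a.shape[1]]=a;o[a.shape[0]:,:b.shape[1]]=b
save(o,'crop1.png')
hsv=cv2.cvtColor(p,cv2.COLOR_RGB2HSV);H,S,V=[hsv[...,i].astype(int) for i in range(3)]
def box(x0,y0,x1,y1):
    m=np.zeros(H.shape,bool);m[y0:y1,x0:x1]=1;return m
def rep(n,m,mz=(0,.2)):
    m=m&(W[...,2]>mz[0])&(W[...,2]<mz[1]);q=W[m]
    r=cv2.minAreaRect(q[:,:2].astype(np.float32)*1000)
    print(n,len(q),'mean',q.mean(0).round(4),'rect',np.round(r[0],1),np.round(r[1],1),round(r[2],1),'z',np.percentile(q[:,2],[2,50,98]).round(3))
st=box(165,180,256,246);rk=box(303,188,346,230)
blue=(H>100)&(H<120)&(S>150)
rep('standblue',st&blue,(-.02,.03))
rep('yellow',st&(H>20)&(H<32)&(S>150)&(V>120))
rep('black pad',st&(V<50)&box(210,195,240,220),(.03,.1))
rep('card top',st,(.095,.12))
rep('rails',st&(S<60),(.025,.045))
rep('orange',rk&(H>5)&(H<20)&(S>150)&(V>130),(.04,.2))
rep('rack',rk&(S<70),(.004,.04))
rep('rackfin',rk&(S<70),(.025,.04))
rep('all rack',rk,(.006,.2))
```

```text
standblue 1360 mean [0.5201 0.1675 0.0118] rect [521.4 168.8] [ 87.5 207. ] 20.0 z [0.005 0.012 0.018]
yellow 100 mean [0.5337 0.1362 0.0437] rect [537.9 128.1] [32.3 54.6] 15.9 z [0.018 0.044 0.07 ]
black pad 50 mean [0.5418 0.1139 0.0703] rect [540.7 125. ] [25.1 42. ] 9.8 z [0.058 0.071 0.079]
card top 76 mean [0.5077 0.2054 0.1036] rect [506.9 206.7] [  6.2 109.1] 18.5 z [0.095 0.104 0.11 ]
rails 260 mean [0.5142 0.1798 0.0343] rect [521.2 166.7] [ 44. 203.] 19.5 z [0.026 0.034 0.042]
orange 27 mean [ 0.5287 -0.1547  0.0904] rect [ 527.4 -154.5] [21.6 55.1] 61.2 z [0.085 0.091 0.096]
rack 480 mean [ 0.5266 -0.1523  0.0113] rect [ 528.1 -153.5] [79.9 70.5] 57.9 z [0.005 0.01  0.032]
rackfin 28 mean [ 0.5273 -0.154   0.0318] rect [ 528.1 -153.9] [58.8 13.8] 57.4 z [0.027 0.031 0.039]
all rack 639 mean [ 0.5275 -0.1521  0.0277] rect [ 532.  -151.9] [117.  115.3] 0.5 z [0.007 0.012 0.092]
```

View pics/crop1.png

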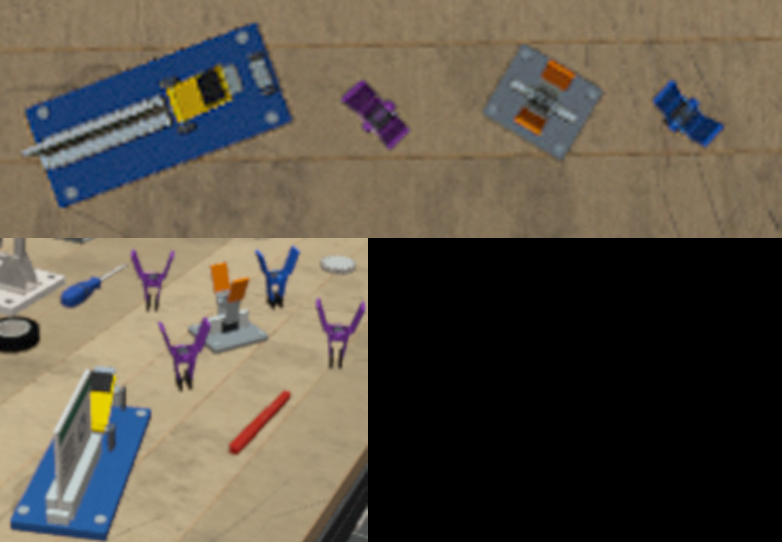

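The crop confirms the orange clip on the grey rack's fin; purple and blue ones are decoys. The sizes also fit: stand 87x207 mm at yaw about 19.7°, rack 70x80 mm, fin 59 mm long, card top at 0.104 m. The open pad is at (0.541, 0.115, 0.070), which matches the arc. I'm moving towards the pad high up, with the fingers shut and tool y along the stand's x.

send_rows:
  commands:
    - [[0.03, 0.03, 0.03], 0.1, 0]
    - [[0.06, 0.06, 0.05], 0.2, 0]
    - [[0.085, 0.09, 0.07], 0.3, 0]
    - [[0.11, 0.12, 0.08], 0.4, 0]
    - [[0.13, 0.15, 0.08], 0.5, 0]
  grip_force: 10

```text
time_s: 0.52
ee_pos: [0.3208, -0.5038, 0.3038]
tcp_rot: [3.138, 0.001, 0.797]
contact_force: [0.8, -0.6, 1.5]
opening: 0.705
grasp_force: 0.0
```

send_rows:
  commands:
    - [[0.025, 0.03, 0], 0.1, 0]
    - [[0.05, 0.06, 0], 0.2, 0]
    - [[0.075, 0.09, 0], 0.3, 0]
    - [[0.1, 0.12, 0], 0.4, 0]
    - [[0.125, 0.15, 0], 0.5, 0]

```text
time_s: 0.93
ee_pos: [0.4448, -0.3524, 0.3014]
tcp_rot: [-3.141, 0.0, 1.298]
contact_force: [0.3, -0.6, 0.3]
opening: 0.324
grasp_force: 0.0
```

send_rows:
  commands:
    - [[0.01, 0.03, 0], 0.1, 0]
    - [[0.02, 0.06, 0], 0.2, 0]
    - [[0.02, 0.09, 0], 0.3, 0]
    - [[0.03, 0.12, 0], 0.4, 0]
    - [[0.03, 0.15, 0], 0.5, 0]

```text
time_s: 1.35
ee_pos: [0.475, -0.2023, 0.3013]
tcp_rot: [3.141, -0.001, 1.799]
contact_force: [0.4, 0.3, 1.1]
opening: 0.02
grasp_force: 0.0
```

send_rows:
  commands:
    - [[0.01, 0.035, 0], 0.06, 0]
    - [[0.02, 0.07, 0], 0.12, 0]
    - [[0.02, 0.1, -0.01], 0.12, 0]
    - [[0.03, 0.13, -0.02], 0.12, 0]
    - [[0.03, 0.16, -0.03], 0.12, 0]

```text
time_s: 1.77
ee_pos: [0.5051, -0.0426, 0.2712]
tcp_rot: [3.14, 0.0, 1.913]
contact_force: [1.2, 0.8, 0.7]
opening: 0.011
grasp_force: 0.0
```

send_rows:
  commands:
    - [[0.035, 0.154, -0.16], 0, 0]
    - [[0.035, 0.154, -0.16], 0, 0]
    - [[0.035, 0.154, -0.16], 0, 0]
    - [[0.035, 0.154, -0.16], 0, 0]
    - [[0.035, 0.154, -0.16], 0, 0]

```text
time_s: 2.18
ee_pos: [0.5365, 0.0996, 0.1217]
tcp_rot: [-3.141, 0.0, 1.912]
contact_force: [1.1, -0.4, 0.3]
opening: 0.004
grasp_force: 0.0
```

send_rows:
  commands:
    - [[0, 0, 0], 0, 0]
    - [[0, 0, 0], 0, 0]
    - [[0, 0, 0], 0, 0]

```text
time_s: 2.43
ee_pos: [0.5367, 0.0982, 0.1233]
tcp_rot: [-3.141, 0.0, 1.913]
contact_force: [1.5, -1.2, 0.2]
opening: 0.011
grasp_force: 0.0
```

Run:
```python
from h import *
p,d=cap('side'); save(p,'press0.png',(220,170,340,330),3.7)
s=manip.get_state();print(s['ee_pos'],s['tcp_rot'],s['joint_pos'].round(2))
```

```text
[0.53724198 0.09747245 0.12396838] [3.14081356e+00 9.35705686e-04 1.91121559e+00] [ 0.25  0.45 -0.65  1.91  0.35  0.89 -0.24]
```

View pics/press0.png

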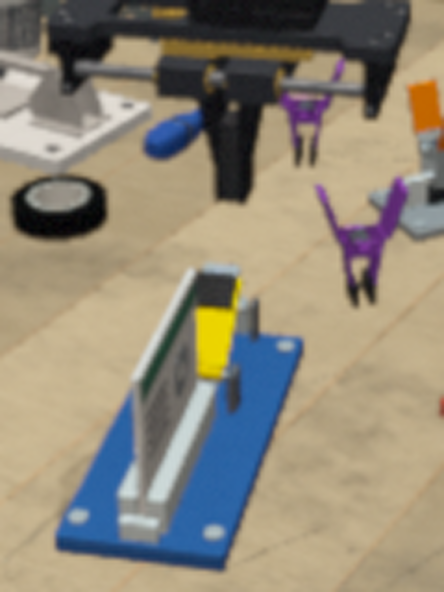

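The shut fingers (crop 235,190) hang beyond and above the open cover's pad (crop 217,285). Next I move over the pad and then press along its arc.

send_rows:
  commands:
    - [[0.005, 0.013, -0.02], 0, 0]
    - [[0.005, 0.013, -0.04], 0, 0]
    - [[0.005, 0.013, -0.04], 0, 0]

```text
time_s: 2.73
ee_pos: [0.5405, 0.1094, 0.0818]
tcp_rot: [-3.138, 0.001, 1.911]
contact_force: [-0.2, -0.7, -1.2]
opening: 0.003
grasp_force: 0.0
```

send_rows:
  commands:
    - [[0, 0, -0.01], 0, 0]
    - [[0.001, -0.002, -0.02], 0, 0]
    - [[0.002, -0.004, -0.027], 0, 0]
    - [[0.003, -0.007, -0.034], 0, 0]
    - [[0.003, -0.007, -0.04], 0, 0]

```text
time_s: 3.15
ee_pos: [0.5457, 0.1035, 0.0434]
tcp_rot: [3.14, 0.001, 1.911]
contact_force: [0.4, -2.5, 3.0]
opening: 0.004
grasp_force: 1.6
```

send_rows:
  commands:
    - [[0, 0, -0.003], 0, 0]
    - [[0, 0, -0.005], 0, 0]
    - [[0, 0, -0.005], 0, 0]

```text
time_s: 3.4
ee_pos: [0.5461, 0.1036, 0.0421]
tcp_rot: [3.141, 0.005, 1.912]
contact_force: [-7.0, -7.0, 31.7]
opening: 0.008
grasp_force: 15.7
```

A sharp rise to 32 N at z 0.042 means it has reached the stop. I'll lift off and check.

send_rows:
  commands:
    - [[0, 0, 0.02], 0, 0]
    - [[0, 0, 0.05], 0, 0]
    - [[0, 0, 0.08], 0, 0]
    - [[0, -0.03, 0.11], 0, 0]
    - [[0, -0.07, 0.13], 0, 0]

```text
time_s: 3.82
ee_pos: [0.5453, 0.0421, 0.1694]
tcp_rot: [3.137, -0.002, 1.921]
contact_force: [1.0, -1.0, -0.2]
opening: 0.01
grasp_force: 0.0
```

send_rows:
  commands:
    - [[0, -0.03, 0.01], -0.1, 0.5]
    - [[0, -0.06, 0.02], -0.2, 0.6]
    - [[0, -0.09, 0.02], -0.3, 0.8]
    - [[0, -0.11, 0.02], -0.4, 0.9]
    - [[0, -0.13, 0.02], -0.5, 1]

```text
time_s: 4.23
ee_pos: [0.5441, -0.0935, 0.1862]
tcp_rot: [-3.141, -0.0, 1.406]
contact_force: [0.6, 1.5, -0.4]
opening: 0.297
grasp_force: 0.0
```

Run:
```python
from h import *
p,d=cap('side');a=p[230:330,225:325]
t,dt=cap('top')
W=world('top',dt);hsv=cv2.cvtColor(t,cv2.COLOR_RGB2HSV)
m=(hsv[...,0]>20)&(hsv[...,0]<32)&(hsv[...,1]>150)&(hsv[...,2]>120);m[:180]=0;m[246:]=0;m[:,256:]=0
q=W[m];print('yellow z',np.percentile(q[:,2],[2,25,50,75,98]).round(3))
m=W[...,2]>.09;m[:180]=0;m[246:]=0;m[:,:165]=0;m[:,252:]=0;m&=W[...,2]<.12
r=cv2.minAreaRect(W[m][:,:2].astype(np.float32)*1000);print('card',r,np.median(W[m],0))
save(np.hstack([cv2.resize(a,(390,390)),cv2.resize(t[180:250,170:240],(390,390))]),'shut.png')
print(manip.get_state()['ee_pos'])
```

```text
yellow z [0.028 0.034 0.036 0.039 0.042]
card ((507.0931701660156, 206.1343536376953), (6.864542007446289, 108.95562744140625), 18.612930297851562) [0.509432   0.20250785 0.1039519 ]
[ 0.54404372 -0.09602885  0.18582106]
```

View pics/shut.png

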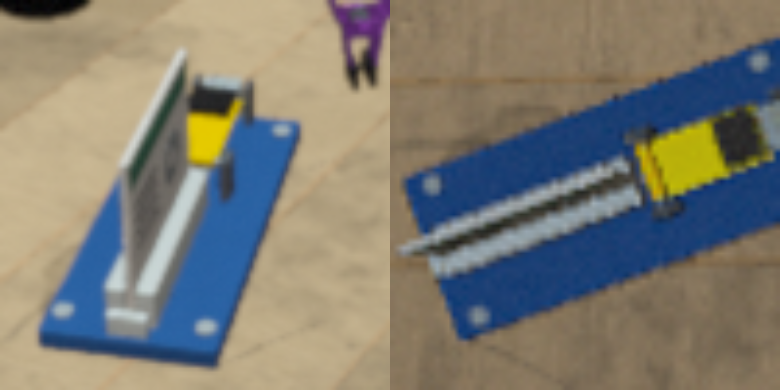

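The cover lies flat (yellow z at most 0.042) and the card is seated. Now I move over the orange clip with the fingers open.

send_rows:
  commands:
    - [[-0.016, -0.058, 0], -0.1, 1]
    - [[-0.016, -0.058, -0.01], -0.2, 1]
    - [[-0.016, -0.058, -0.02], -0.3, 1]
    - [[-0.016, -0.058, -0.03], -0.4, 1]
    - [[-0.016, -0.058, -0.03], -0.4, 1]

```text
time_s: 4.75
ee_pos: [0.5271, -0.1485, 0.1544]
tcp_rot: [-3.137, 0.001, 1.014]
contact_force: [-1.4, 0.6, -0.3]
opening: 0.772
grasp_force: 0.0
```

send_rows:
  commands:
    - [[0, 0, 0], 0, 1]
    - [[0, 0, 0], 0, 1]
    - [[0, 0, 0], 0, 1]
    - [[0, 0, 0], 0, 1]
    - [[0, 0, 0], 0, 1]

```text
time_s: 5.17
ee_pos: [0.529, -0.1498, 0.1571]
tcp_rot: [3.141, -0.0, 1.014]
contact_force: [-0.2, -0.4, 0.0]
opening: 0.993
grasp_force: 0.0
```

Run:
```python
from h import *
p,d=cap('side'); save(p,'hover.png',(290,150,390,250),5)
W=world('side',d);hsv=cv2.cvtColor(p,cv2.COLOR_RGB2HSV)
m=(hsv[...,0]>5)&(hsv[...,0]<20)&(hsv[...,1]>170)&(hsv[...,2]>130);m&=(np.abs(W[...,0]-.528)<.06)&(np.abs(W[...,1]+.154)<.06)
q=W[m];print(len(q),q.mean(0),q.min(0),q.max(0))
s=manip.get_state();print(s['ee_pos'],s['tcp_rot'],s['opening'])
```

```text
109 [ 0.54066451 -0.15981673  0.07887517] [ 0.50245182 -0.17843728  0.06177534] [ 0.55786623 -0.13002662  0.09316366]
[ 0.5289082  -0.14992201  0.1569946 ] [ 3.14097899e+00 -2.61612969e-04  1.01356025e+00] 0.9969460598080087
```

View pics/hover.png

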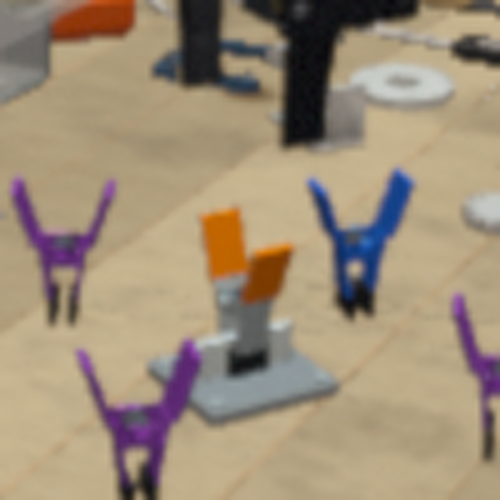

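The fingers (crop x 200 and 305) straddle the orange clip (crop x 250). I'll descend to 6 mm above the pivot.

send_rows:
  commands:
    - [[-0.001, -0.004, -0.02], 0, 1]
    - [[-0.001, -0.004, -0.04], 0, 1]
    - [[-0.001, -0.004, -0.06], 0, 1]
    - [[-0.001, -0.004, -0.08], 0, 1]
    - [[-0.001, -0.004, -0.098], 0, 1]

```text
time_s: 5.63
ee_pos: [0.5276, -0.1541, 0.0578]
tcp_rot: [3.142, -0.0, 1.013]
contact_force: [-0.4, -0.3, -0.4]
opening: 1.0
grasp_force: 0.0
```

send_rows:
  commands:
    - [[0, 0, 0], 0, 1]
    - [[0, 0, 0], 0, 1]
    - [[0, 0, 0], 0, 0.7]
    - [[0, 0, 0], 0, 0.7]

```text
time_s: 5.97
ee_pos: [0.5288, -0.1542, 0.0601]
tcp_rot: [3.139, -0.001, 1.013]
contact_force: [0.1, 0.1, -0.1]
opening: 0.922
grasp_force: 0.0
```

send_rows:
  commands:
    - [[0, 0, -0.002], 0, 0.2]
    - [[0, 0, -0.002], 0, 0.2]
    - [[0, 0, -0.002], 0, 0.2]
    - [[0, 0, -0.002], 0, 0.2]
    - [[0, 0, -0.002], 0, 0.2]
  grip_force: 20

```text
time_s: 6.38
ee_pos: [0.5311, -0.1553, 0.0591]
tcp_rot: [3.134, -0.002, 1.013]
contact_force: [1.1, -2.9, 16.3]
opening: 0.555
grasp_force: 11.7
```

send_rows:
  commands:
    - [[0, 0, 0], 0, 0.2]
    - [[0, 0, 0], 0, 0.2]
    - [[0, 0, 0], 0, 0.2]
    - [[0, 0, 0], 0, 0.2]
    - [[0, 0, 0], 0, 0.2]

```text
time_s: 6.8
ee_pos: [0.5336, -0.156, 0.0603]
tcp_rot: [3.129, -0.004, 1.012]
contact_force: [5.3, -2.2, 10.4]
opening: 0.347
grasp_force: 20.1
```

send_rows:
  commands:
    - [[0, 0, 0], 0, 0.2]
    - [[0, 0, 0], 0, 0.2]
    - [[0, 0, 0], 0, 0.2]
    - [[0, 0, 0], 0, 0.2]
    - [[0, 0, 0], 0, 0.2]

```text
time_s: 7.22
ee_pos: [0.5336, -0.156, 0.0603]
tcp_rot: [3.129, -0.004, 1.012]
contact_force: [4.0, -2.6, 11.0]
opening: 0.346
grasp_force: 20.1
```

Opening 0.346 is 30 mm, so the clip is fully squeezed. Lifting.

send_rows:
  commands:
    - [[0, 0, 0.008], 0, 0.2]
    - [[0, 0, 0.02], 0, 0.2]
    - [[0, 0, 0.035], 0, 0.2]
    - [[0, 0, 0.055], 0, 0.2]
    - [[0, 0, 0.08], 0, 0.2]

```text
time_s: 7.63
ee_pos: [0.5255, -0.1533, 0.1364]
tcp_rot: [-3.137, 0.001, 1.013]
contact_force: [0.0, 0.4, -1.1]
opening: 0.345
grasp_force: 19.7
```

send_rows:
  commands:
    - [[0, 0, 0.02], 0, 0.2]
    - [[0, 0, 0.04], 0, 0.2]
    - [[0, 0, 0.06], 0, 0.2]
    - [[0, 0, 0.08], 0, 0.2]
    - [[0, 0, 0.08], 0, 0.2]

```text
time_s: 8.05
ee_pos: [0.5293, -0.1538, 0.2208]
tcp_rot: [3.136, -0.002, 1.013]
contact_force: [1.1, 0.4, -0.5]
opening: 0.344
grasp_force: 19.6
```

Run:
```python
from h import *
p,d=cap('side'); save(p,'held.png',(290,100,390,220),5)
W=world('side',d);hsv=cv2.cvtColor(p,cv2.COLOR_RGB2HSV)
s=manip.get_state();print(s['ee_pos'],s['tcp_rot'],s['opening'],s['grasp_force'])
e=s['ee_pos']
m=(hsv[...,0]>5)&(hsv[...,0]<20)&(hsv[...,1]>170)&(hsv[...,2]>100)&(np.linalg.norm(W-e,axis=-1)<.08)
q=W[m];print(len(q),q.mean(0)-e,q.min(0)-e,q.max(0)-e)
m=(np.linalg.norm(W[...,:2]-e[:2],axis=-1)<.06)&(W[...,2]<e[2])&(W[...,2]>e[2]-.08)
print('lowest',W[m][:,2].min()-e[2], np.sort(W[m][:,2])[:40:4]-e[2])
```

```text
[ 0.5281907  -0.15375861  0.2185966 ] [ 3.13853592e+00 -8.35682243e-04  1.01307036e+00] 0.3462943272541599 19.646776844747365
110 [0.00905725 0.00257433 0.02387222] [-0.00773732 -0.0186316   0.0048064 ] [0.01986266 0.02171514 0.03881456]
lowest -0.04748988679916735 [-0.04748989 -0.04596828 -0.04451143 -0.04409807 -0.04344729 -0.0430555
 -0.042793   -0.0417368  -0.04090106 -0.04029817]
```

View pics/held.png

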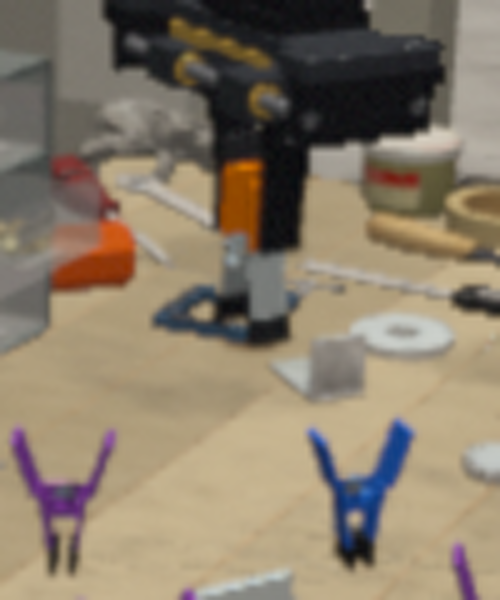

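The clip hangs upright and gaping (handles at crop 240,205, jaws at 250,325), with its tips 47 mm below the TCP, which agrees with the handle tops at +39. Carrying it high over the card's edge middle (0.507, 0.206), turned square to it.

send_rows:
  commands:
    - [[0, 0.02, 0.01], 0.06, 0.2]
    - [[-0.002, 0.045, 0.02], 0.15, 0.2]
    - [[-0.004, 0.075, 0.03], 0.24, 0.2]
    - [[-0.007, 0.105, 0.03], 0.33, 0.2]
    - [[-0.01, 0.135, 0.03], 0.42, 0.2]

```text
time_s: 8.52
ee_pos: [0.5163, -0.0178, 0.2458]
tcp_rot: [-3.139, 0.0, 1.437]
contact_force: [-0.8, 0.4, -0.8]
opening: 0.342
grasp_force: 19.6
```

send_rows:
  commands:
    - [[-0.002, 0.03, 0], 0.09, 0.2]
    - [[-0.004, 0.06, 0], 0.18, 0.2]
    - [[-0.007, 0.09, 0], 0.27, 0.2]
    - [[-0.009, 0.12, 0], 0.36, 0.2]
    - [[-0.01, 0.15, 0], 0.42, 0.2]

```text
time_s: 8.93
ee_pos: [0.5058, 0.1319, 0.2451]
tcp_rot: [-3.138, 0.0, 1.857]
contact_force: [0.9, 0.7, -0.2]
opening: 0.344
grasp_force: 19.7
```

send_rows:
  commands:
    - [[0, 0.025, 0], 0.055, 0.2]
    - [[0, 0.05, 0], 0.055, 0.2]
    - [[-0.001, 0.065, 0], 0.055, 0.2]
    - [[-0.001, 0.075, 0], 0.055, 0.2]
    - [[-0.001, 0.075, 0], 0.055, 0.2]

```text
time_s: 9.35
ee_pos: [0.5052, 0.208, 0.2455]
tcp_rot: [-3.139, -0.001, 1.912]
contact_force: [0.0, 1.1, -1.1]
opening: 0.349
grasp_force: 19.6
```

send_rows:
  commands:
    - [[0, 0, 0], 0, 0.2]
    - [[0, 0, 0], 0, 0.2]
    - [[0, 0, 0], 0, 0.2]
    - [[0, 0, 0], 0, 0.2]
    - [[0, 0, 0], 0, 0.2]

```text
time_s: 9.77
ee_pos: [0.5069, 0.205, 0.2467]
tcp_rot: [3.142, 0.0, 1.906]
contact_force: [0.2, -0.2, -0.9]
opening: 0.344
grasp_force: 19.6
```

send_rows:
  commands:
    - [[0, 0, -0.02], 0, 0.2]
    - [[0, 0, -0.04], 0, 0.2]
    - [[0, 0, -0.06], 0, 0.2]
    - [[0, 0, -0.072], 0, 0.2]
    - [[0, 0, -0.072], 0, 0.2]

```text
time_s: 10.18
ee_pos: [0.5053, 0.2045, 0.1721]
tcp_rot: [-3.136, 0.0, 1.907]
contact_force: [0.9, 0.3, -0.7]
opening: 0.346
grasp_force: 19.7
```

send_rows:
  commands:
    - [[0, 0, 0], 0, 0.2]
    - [[0, 0, 0], 0, 0.2]
    - [[0, 0, 0], 0, 0.2]

```text
time_s: 10.43
ee_pos: [0.5075, 0.2065, 0.176]
tcp_rot: [3.139, -0.0, 1.908]
contact_force: [0.2, 0.3, 0.3]
opening: 0.345
grasp_force: 19.6
```

Run:
```python
from h import *
p,d=cap('side'); save(p,'over.png',(210,170,330,330),3.7)
W=world('side',d)
s=manip.get_state();e=s['ee_pos'];print(e,s['tcp_rot'],s['opening'],s['grasp_force'])
a=np.radians(19.3);X=np.array([np.cos(a),np.sin(a)]);Y=np.array([-np.sin(a),np.cos(a)])
q=W[(np.linalg.norm(W[...,:2]-e[:2],axis=-1)<.08)&(W[...,2]<e[2]+.01)&(W[...,2]>.06)]
L=np.c_[(q[:,:2]-e[:2])@X,(q[:,:2]-e[:2])@Y,q[:,2]]
j=L[(L[:,2]>.115)&(L[:,2]<.15)];print('jaws: lo z',np.sort(j[:,2])[:6].round(4),'x',np.histogram(j[:,0],np.arange(-.03,.031,.005)), 'y',j[:,1].min(),j[:,1].max())
c=L[(L[:,2]<.102)&(np.abs(L[:,1])<.05)];print('card x(vis. face)',np.percentile(c[:,0],[5,50,95]))
```

```text
[0.5074515  0.20640718 0.17589561] [ 3.13918794e+00 -7.21113635e-05  1.90765638e+00] 0.3440330453341645 19.64754834305495
jaws: lo z [0.126  0.127  0.1272 0.1274 0.1289 0.129 ] x (array([ 0,  0, 35, 38,  0,  0,  0,  0, 10, 34,  6,  0]), array([-3.0000000e-02, -2.5000000e-02, -2.0000000e-02, -1.5000000e-02,
       -1.0000000e-02, -5.0000000e-03,  6.9388939e-18,  5.0000000e-03,
        1.0000000e-02,  1.5000000e-02,  2.0000000e-02,  2.5000000e-02,
        3.0000000e-02])) y -0.011706322145016967 0.013928210922804812
card x(vis. face) [-2.16439914e-05  6.73624676e-04  1.34931965e-03]
```

View pics/over.png

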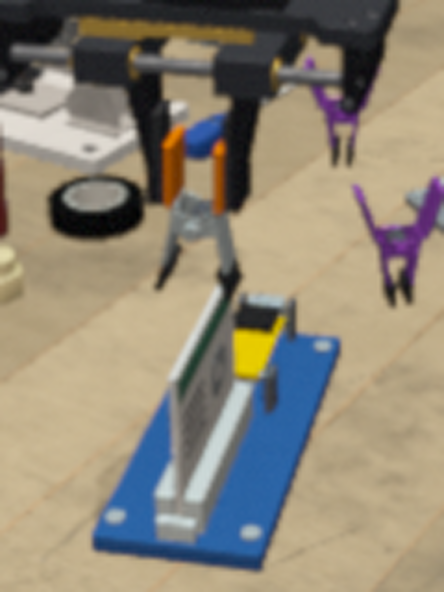

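The jaws (crop 160,285 and 235,280) are centred within about 1.5 mm of the card plane, 22 mm above its top edge. Lowering slowly by 36 mm.

send_rows:
  commands:
    - [[-0.001, 0, -0.008], 0, 0.2]
    - [[-0.001, 0, -0.016], 0, 0.2]
    - [[-0.001, 0, -0.024], 0, 0.2]
    - [[-0.001, 0, -0.03], 0, 0.2]
    - [[-0.001, 0, -0.036], 0, 0.2]

```text
time_s: 10.9
ee_pos: [0.5053, 0.2058, 0.1375]
tcp_rot: [-3.14, -0.0, 1.908]
contact_force: [1.1, -0.8, -2.0]
opening: 0.344
grasp_force: 19.6
```

send_rows:
  commands:
    - [[0, 0, 0], 0, 0.2]
    - [[0, 0, 0], 0, 0.2]
    - [[0, 0, 0], 0, 0.2]
    - [[0, 0, 0], 0, 0.2]
    - [[0, 0, 0], 0, 0.2]

```text
time_s: 11.32
ee_pos: [0.506, 0.2061, 0.139]
tcp_rot: [3.141, -0.0, 1.908]
contact_force: [0.9, 0.5, -1.0]
opening: 0.345
grasp_force: 19.6
```

send_rows:
  commands:
    - [[0, 0, 0], 0, 0.2]
    - [[0, 0, 0], 0, 0.2]
    - [[0, 0, 0], 0, 0.2]
    - [[0, 0, 0], 0, 0.2]
    - [[0, 0, 0], 0, 0.2]

```text
time_s: 11.73
ee_pos: [0.5057, 0.2059, 0.1387]
tcp_rot: [3.141, -0.0, 1.908]
contact_force: [-0.5, 0.5, -1.7]
opening: 0.349
grasp_force: 19.6
```

Run:
```python
from h import *
p,d=cap('side'); save(p,'fin.png',(210,190,310,330),4.2)
W=world('side',d)
s=manip.get_state();e=s['ee_pos'];print(e,s['tcp_rot'],s['opening'],s['grasp_force'],s['contact_force'],np.abs(s['joint_velocities']).max())
a=np.radians(19.3);X=np.array([np.cos(a),np.sin(a)]);Y=np.array([-np.sin(a),np.cos(a)])
q=W[(np.linalg.norm(W[...,:2]-e[:2],axis=-1)<.08)&(W[...,2]<.115)&(W[...,2]>.06)]
L=np.c_[(q[:,:2]-e[:2])@X,(q[:,:2]-e[:2])@Y,q[:,2]]
j=L[np.abs(L[:,0])>.009];print('jaw lo z',np.sort(j[:,2])[:6].round(4),'x',np.histogram(j[:,0],np.arange(-.03,.031,.005))[0])
c=L[(np.abs(L[:,0])<.006)];print('card x',np.percentile(c[:,0],[5,50,95]),'y',c[:,1].min(),c[:,1].max(),'z',np.percentile(c[:,2],99))
```

```text
[0.50571754 0.20596255 0.13867582] [ 3.14147247e+00 -2.04400021e-05  1.90777258e+00] 0.34752933449167484 19.64756007771939 [ 0.7640869   0.04737683 -0.48873886] 0.0020063839593202617
jaw lo z [0.0891 0.0897 0.0905 0.0913 0.0917 0.0918] x [ 0  0 37 40  0  0  0  0 13 28  5  0]
card x [0.00179013 0.00259404 0.00496165] y -0.036803216170309155 0.05447847005350891 z 0.10624443241894968
```

View pics/fin.png

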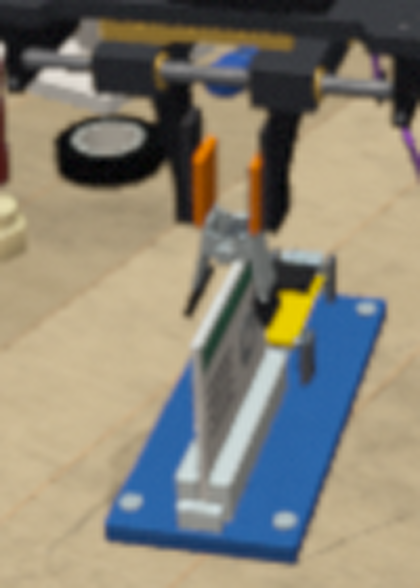

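The jaws straddle the card's top edge (jaw tips at crop 188,312 and 265,312), about 14 mm below it. The clip is centred to about 1 mm, still, and the cover is shut. Handing in.

```bash
python3 -c "
from bench import manip
print(manip.finish_job())"
```

```text
the job is handed in; nothing more can be done
None
```

I handed the job in at about 12 s. The cover is caught shut, and the orange clip is held open and upright over the middle of the card's top edge, jaw tips about 14 mm below it. The last picture showed no contact with the card, but the hand-in call gave no verdict.

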